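# Pack two polished mounts into a stacking specimen carrier

### The job

Pack the green and the black mount into the stacking carrier, from the bottom up: set the green mount in the pocket of the dark grey base, put the orange tier down over it until it sits fully home on the base, set the black mount, which is wanted first and so rides on top, in the tier's pocket, and close it with the blue lid, fully home on the tier. Everything stands upright, polished faces up; leave the cream mount, the small red mount and the steel test block where they are.

Things in the scene. Friction and masses are not known exactly. Their poses are not given: they have to be found in the camera images.
- base_seat (a point): Loose dark grey base, disc 60 mm across, 0.4 kg, a raised rim on top round a shallow pocket. Point: on its axis at the shoulder, 10 mm above its underside; z up, heading free. Rim 8 mm high above the shoulder, 42 mm across outside (top edge tapered to 38), 34 mm inside (1.5 mm chamfer). Pocket floor (grey felt) 4 mm above the shoulder, so 4 mm deep.
- tier_center (a point): Orange ribbed tier, an upside-down cup: 53 mm across, 38 mm high, 0.05-0.08 kg. Point: on its axis, 19 mm above its lower edge; z up. Bore 46 mm wide, 26 mm deep, chamfered mouth; goes over the base's rim (2 mm play) and rests on its shoulder. Its own shoulder is 30 mm above its lower edge, with a rim and pocket on it exactly like the base's (floor 34 mm, rim top 38 mm above its lower edge).
- lid_center (a point): Blue ribbed lid, an upside-down cup with a closed flat top: 53 mm across, 32 mm high, 0.04-0.065 kg. Point: on its axis, 16 mm above its lower edge; z up, standing mouth down, heading free. Bore 46 mm wide, 26 mm deep, chamfered mouth. Seated, its lower edge rests on the tier's shoulder with the tier's rim inside its bore (2 mm play).
- green_center (a point): Green mount: a specimen in a solid green resin cylinder, 30 mm across, 18 mm high, about 0.03 kg, polished metal face up. Point: its centre, half-way up; z up. Fits a pocket with 2 mm play all round; seated there, its upper 14 mm stand above the rim.
- black_center (a point): Black mount: same size and form as the green one (30 mm across, 18 mm high, about 0.03 kg), black resin with a round bright metal face in its top. Point: its centre, half-way up; z up.
- cream_center (a point): Cream mount, a bystander: cream resin cylinder, 30 mm across, 18 mm high, with a paper label. Point: its centre, half-way up.
- red_center (a point): Small red mount, a bystander: red resin cylinder, 25 mm across, 15 mm high. Point: its centre, half-way up.
- block_center (a point): Steel test block, a bystander: plain bright plate, 35 x 60 x 10 mm, the 60 mm along its y axis. Point: its centre, half-way up.
There are look-alikes about, which are no part of the job. There is more than one size of the part that bears lid_center; the job needs the larger.

How it is judged:
At the end, for the whole second after the job is handed in: Green mount in the base's pocket, orange tier home on the base over it, black mount in the tier's pocket, blue lid home on the tier: each within 5 mm of the axis below and 3 mm of its seated height, upright within 0.1 rad and at rest; the base stands on the table (height (world z) of base_seat below 0.014 m and angle between each of base_seat, green_center, tier_center, black_center, lid_center's own z axis and vertical below 0.1 rad and horizontal distance between each of green_center, tier_center and base_seat below 0.005 m and z of green_center in the frame of base_seat between 0.01 and 0.016 m and z of tier_center in the frame of base_seat between 0.016 and 0.022 m and horizontal distance between each of black_center, lid_center and tier_center below 0.005 m and z of black_center in the frame of tier_center between 0.021 and 0.027 m and z of lid_center in the frame of tier_center between 0.024 and 0.03 m and linear speed of each of carrier_tier, carrier_lid, green_mount, black_mount, carrier_base below 0.02 m/s); the robot touches nothing.
It fails at once if the cream mount (a bystander) is pushed or carried more than 20 mm from where it stood (distance of cream_center from where it was at the start of the episode above 0.02 m).
It fails at once if the small red mount (a bystander) is pushed or carried more than 20 mm from where it stood (distance of red_center from where it was at the start of the episode above 0.02 m).
It fails at once if the steel test block (a bystander) is pushed or carried more than 20 mm from where it stood (distance of block_center from where it was at the start of the episode above 0.02 m).
It also fails if it takes over 99 s, if anything falls off the work surface, if the arm or the gripper's body presses on something with over 40 N, if the wrist force passes 120 N, or if a joint passes its speed limit or range.

### The arm

A 7-joint arm with a two-finger parallel gripper is mounted at the origin on a cart in front of the work surface, level with it; the furniture and walls round the work are solid. World frame = base frame: x ahead of the robot, y to its left, z up, the work surface at z = 0. Lengths are in m, angles in rad, forces in N, time in s.
With the tool pointing down it reaches from about 0.425 to 0.875 m from the base axis. Payload 8.4 kg.
Tool frame: the origin (TCP) lies midway between the tips of the shut fingers; the grasp point (between the pads) lies ctrl.grip_point_offset behind it (ctrl.grip_point_offset is the distance from the TCP to the grasp point, in m); z points along the fingers, y is the line along which they close (so a half turn about z gives the same grasp; the last joint's range is limited). The gripper opens to 85 mm and grips with 20 to 120 N. Pads are 22 mm wide; open, the fingers measure 114 mm over their backs; the gripper's body (76 mm by 85 mm) begins 54 mm behind the grasp point. The pads swing forward as they close: fully open they stand 13 mm farther back than shut.
Start: joints at [-1.338, 0.333, 0.04, 1.465, -0.013, 1.343, -0.059], TCP at [0.212, 0.615, 0.231] pointing down, gripper open.
Joint ranges: [-2.58, 2.58], [-0.38, 2.09], [-1.3, 1.39], [0.25, 2.4], [-1.5, 4.64], [0.08, 2.09], [-2.65, 2.65]. Speed limits (rad/s): [2.22, 2.22, 2.79, 2.79, 3.14, 3.14, 3.14].

### API

Orientations are given as a unit quaternion [w, x, y, z].
In Python, from workcell import ctrl, imaging gives the robot as it stands. The module is installed in compiled form; this text tells all that it offers.
- The arm moves only by the tool play_rows, never from a script. Its argument "rows" is a list that holds one entry, the list of rows, each a list of 5 numbers: the shift along the tool's x, y, z in units of 0.025 m (1.0 is 0.025 m), then the turn about the tool's z in units of 0.08 rad (1.0 is 0.08 rad), then the opening, from 0 (shut) to 1 (fully open). A call has 1 to 8 rows; each row shifts and turns the commanded pose from where the row before left it, along the tool's axes as they then stand; what a row does not reach is not made up. A row lasts 1/10 s, in which the tool goes at most 50 mm and 8.59 degrees, less where a joint would pass 70% of its speed; a pose out of reach is approached as far as the arm can. A call with a number of a shift or a turn outside -1 to 1 is refused whole. A call with a gripper value outside its range is refused whole. The fingers move at their own pace and stop on an object; "force" is the grip in N (left out, the last holds). Time passes only in rows, so rows that do not move let the fingers close. It gives the time, the measured TCP pose, the force, the opening and the grip force at its end, in the units of the state.
- ctrl.observe(): the state, without advancing time (a new reading comes with each control period).
- imaging.read_camera(name): name is "scene" or "top" or "wrist"; returns a dict with "color" (480x640x3 uint8, red, green, blue), "intrinsics" (3x3 intrinsics, pixels), "world_to_cam" (4x4, takes a point from world to camera coordinates); the wrist camera has in their place "T_tool_cam" (4x4, takes a point from camera to tool coordinates, whose origin is the TCP and whose axes are the flange's). Camera axes: x right, y down, z forward; pixel columns grow to the right and rows downward; lengths in m; the calibration is good to about 2 mm. The wrist camera is an equidistant fisheye: a pixel r from the principal point sees the ray r / f radians off the axis. A picture is of the moment at which its call begins: read the wrist's pose just before it. There is no depth.
- ctrl.close_job(): hands the job in; it is judged then, once.
The state is a dict: "time": time; "q": joint angles; "qd": joint speeds; "effort": joint torques, N m; "position": TCP position; "eef_rot": TCP orientation; "force": force on the tool from outside, world axes, zero at the start; "ft_torque": the same for the moment, N m; "finger_gap": finger opening in m; "grasp_force": force on a finger pad.
Only numpy, scipy, OpenCV 4.12 (cv2) and the standard library are available. Lean on these libraries where they do the work, as an engineer would, in place of code of your own. Each camera call takes 0.05 s, during which the arm holds its last target. There are 200 camera calls.

## Working session

There is one attempt and no reset: what is moved stays moved. The work goes in short steps, Python scripts to look and compute and a tool call to move; the robot and the scene stay as the last step left them, time stands still between calls to the robot, and variables do not carry over. Pictures are saved under pics/ and viewed, at most 14 in all, crops included, and the job is handed in when it is done.

Besides the shell and the picture viewer there is one more tool, called after "Request:" in YAML: its name, and indented under it one key for each argument. play_rows: Moves the arm, as the interface text tells. Shifts and turns lie within -1 to 1; 1 stands for 0.025 m of shift or 0.08 rad of turn. Its arguments: {"type":"object","properties":{"rows":{"type":"array","items":{"type":"array","items":{"type":"array","items":{"type":"number"}}}},"force":{"type":"number"}},"required":["rows"]}

```bash
mkdir -p pics; python3 - <<'E'
from workcell import ctrl, imaging
import cv2,numpy as np,pickle
s=ctrl.observe(); print(s, ctrl.grip_point_offset)
d={}
for n in ["scene","top","wrist"]:
    r=imaging.read_camera(n); d[n]=r; cv2.imwrite(f"pics/{n}0.png",r["color"][:,:,::-1])
    print(n,{k:np.round(v,4).tolist() for k,v in r.items() if k!="color"})
pickle.dump((s,d),open("first.pkl","wb"))
E
```

```text
{'time': 0.0, 'q': array([-1.33815014,  0.33392258,  0.03991693,  1.46626347, -0.01342674,
        1.34327774, -0.05853135]), 'qd': array([-7.89306263e-05,  8.12621877e-04, -1.90286014e-03,  6.43639216e-04,
       -1.04424337e-03,  1.66834469e-03,  2.99409754e-03]), 'effort': array([ 7.52466640e-04, -6.58565068e+01,  1.36581626e+00, -4.05559838e+01,
        1.67941122e-02,  1.27752288e-02,  1.99833494e-05]), 'position': array([0.21166084, 0.61410256, 0.23041812]), 'eef_rot': array([-8.40873965e-05,  1.65209754e-01,  9.86258127e-01, -7.97834474e-04]), 'force': array([-0.22028214, -0.7562118 ,  0.78235175]), 'ft_torque': array([-0.05885278,  0.02847404, -0.00551258]), 'grasp_force': 0.0, 'finger_gap': 0.08516830841834097} 0.0187
scene {'intrinsics': [[475.4624, 0.0, 314.257], [0.0, 475.4624, 246.6346], [0.0, 0.0, 1.0]], 'world_to_cam': [[0.8387, -0.5439, 0.0257, -0.4429], [-0.2674, -0.4525, -0.8508, 0.1783], [0.4744, 0.7067, -0.5249, 0.6308], [0.0, 0.0, 0.0, 1.0]]}
top {'intrinsics': [[469.3244, 0.0, 318.0862], [0.0, 469.3244, 234.9417], [0.0, 0.0, 1.0]], 'world_to_cam': [[0.0164, -0.9999, 0.003, -0.0018], [-0.9755, -0.0166, -0.2192, 0.5295], [0.2192, 0.0006, -0.9757, 0.8092], [0.0, 0.0, 0.0, 1.0]]}
wrist {'intrinsics': [[371.6483, 0.0, 317.442], [0.0, 371.6483, 244.1686], [0.0, 0.0, 1.0]], 'T_tool_cam': [[0.0001, -0.948, -0.3182, 0.0821], [1.0, 0.0, 0.0001, -0.0007], [-0.0001, -0.3182, 0.948, -0.1413], [0.0, 0.0, 0.0, 1.0]]}
```

View pics/scene0.png

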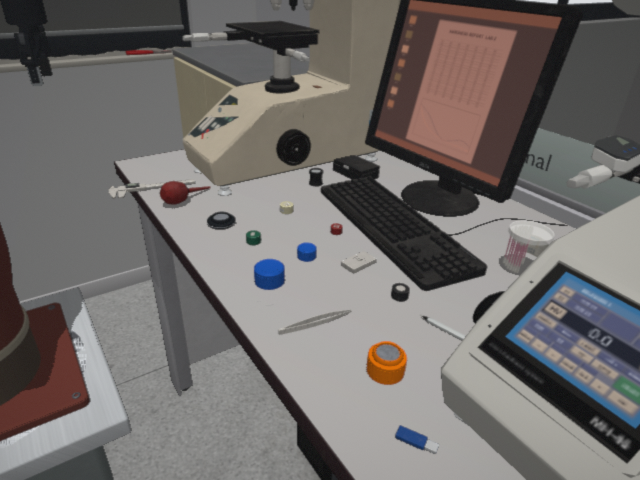

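View pics/top0.png

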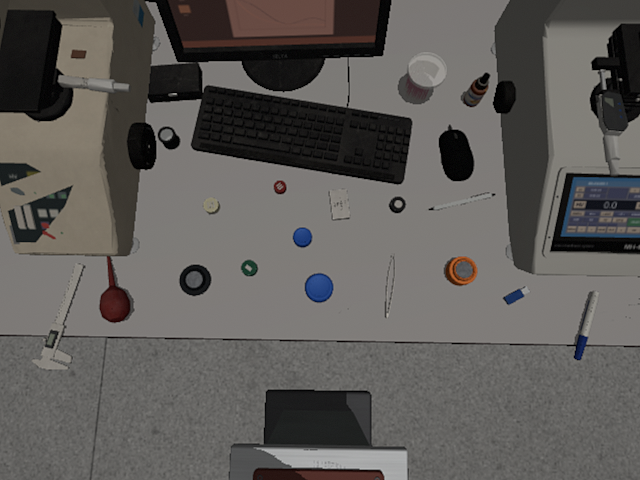

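The top view shows these objects:
- Base at (195,279), with a dark rim and grey felt.
- Green mount at (249,268).
- Blue lids at (319,288), large, and (302,237), small. The large one fits lid_center.
- Orange tier at (461,270).
- Black candidates at (397,205), a mount with a bright face, and (168,137), a taller black thing. The first fits.
- Bystanders: cream (211,205), red (280,187), block (340,204).

Next I'll confirm with an enlarged crop and measure.

```bash
cat > h.py <<'E'
import numpy as np,cv2
from scipy.spatial.transform import Rotation as R
def rot(q): return R.from_quat([q[1],q[2],q[3],q[0]]).as_matrix()
def ray_world(r,uv,s=None):
    K=r["intrinsics"]; x=(uv[0]-K[0,2])/K[0,0]; y=(uv[1]-K[1,2])/K[1,1]
    if "world_to_cam" in r:
        T=np.linalg.inv(r["world_to_cam"]); d=np.array([x,y,1.])
    else:
        W=np.eye(4); W[:3,:3]=rot(s["eef_rot"]); W[:3,3]=s["position"]; T=W@r["T_tool_cam"]
        th=np.hypot(x,y); d=np.array([x/th*np.sin(th),y/th*np.sin(th),np.cos(th)])
    return T[:3,3],T[:3,:3]@d
def cast(r,uv,z,s=None):
    o,d=ray_world(r,uv,s); return o+d*(z-o[2])/d[2]
def mask(img,name):
    H=cv2.cvtColor(img,cv2.COLOR_RGB2HSV); h,s,v=cv2.split(H)
    m={"blue":(h>100)&(h<130)&(s>150)&(v>60),"green":(h>60)&(h<95)&(s>90),"orange":(h>5)&(h<20)&(s>170)&(v>120),
       "dark":(v<70)}[name]
    return m.astype(np.uint8)*255
def blobs(m,amin=60):
    n,l,st,c=cv2.connectedComponentsWithStats(m)
    return [(st[i].tolist(),c[i].round(1).tolist()) for i in range(1,n) if st[i,4]>=amin]
E
python3 - <<'E'
import pickle; from h import *
s,d=pickle.load(open("first.pkl","rb")); t=d["top"]
print("cam",np.linalg.inv(t["world_to_cam"])[:3,3])
roi=np.zeros((480,640),np.uint8); roi[110:330,140:500]=255
for n,z in [("blue",.016),("green",.009),("orange",.019),("dark",.009)]:
    for st,c in blobs(mask(t["color"],n)&roi,40):
        if st[4]<3000: print(n,st,c,cast(t,[st[0]+st[2]/2-.5,st[1]+st[3]/2-.5],z).round(4))
for n,uv,z in [("cream",(211,205),.009),("red",(280,187),.007),("block",(340,204),.005)]: print(n,cast(t,uv,z).round(3))
c=[cv2.resize(np.ascontiguousarray(t["color"][v-28:v+28,u-33:u+33]),(264,224),interpolation=cv2.INTER_CUBIC) for u,v in [(195,279),(249,268),(397,205),(168,137),(310,262),(461,270)]]
cv2.imwrite("pics/crops.png",np.vstack([np.hstack(c[:3]),np.hstack(c[3:])])[:,:,::-1])
E
```

```text
cam [0.33914024 0.00650364 0.90560884]
blue [293, 228, 18, 18, 260] [301.9, 236.6] [0.5354 0.0392 0.016 ]
blue [305, 274, 28, 28, 611] [318.5, 287.4] [0.437  0.0046 0.016 ]
green [242, 261, 15, 15, 142] [249.1, 267.7] [0.4731 0.1391 0.009 ]
orange [449, 257, 28, 27, 254] [462.7, 270.0] [ 0.4746 -0.2693  0.019 ]
dark [140, 110, 16, 60, 731] [146.4, 143.5] [0.7351 0.3599 0.009 ]
dark [439, 125, 35, 56, 1427] [455.7, 154.7] [ 0.7178 -0.2715  0.009 ]
dark [158, 127, 22, 22, 235] [169.6, 139.1] [0.7402 0.3173 0.009 ]
dark [389, 197, 17, 16, 147] [396.5, 204.8] [ 0.6053 -0.1488  0.009 ]
dark [444, 258, 18, 27, 117] [448.8, 272.6] [ 0.4738 -0.253   0.009 ]
dark [241, 260, 17, 16, 158] [249.2, 267.8] [0.474  0.1392 0.009 ]
dark [180, 265, 31, 31, 556] [195.2, 280.0] [0.4481 0.2413 0.009 ]
cream [0.598 0.221 0.009]
red [0.638 0.085 0.007]
block [ 0.606 -0.036  0.005]
```

View pics/crops.png

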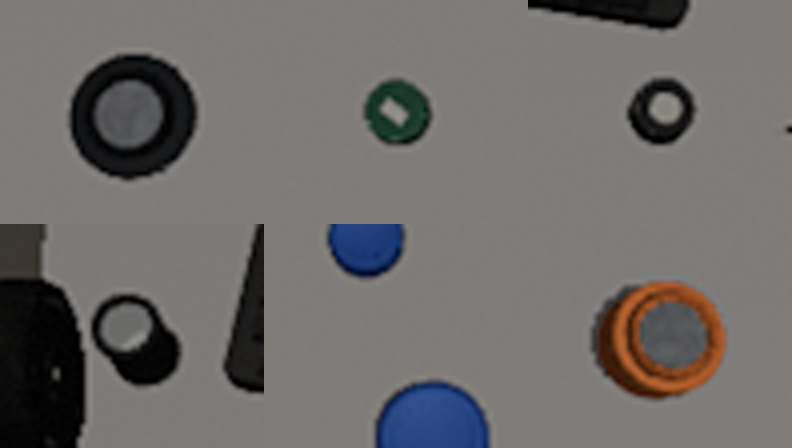

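View pics/wrist0.png

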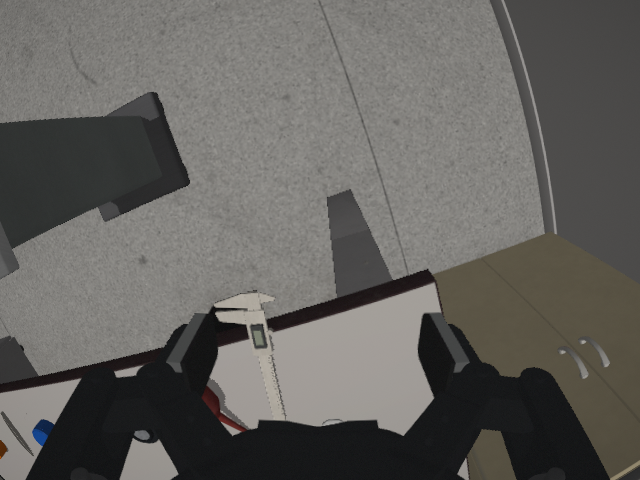

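The crops back the choices. (397,205) is the 30 mm black mount standing low. (168,137) is a taller black cylinder, a look-alike. The large lid is at (318,287), and the tier stands rim up. In the first wrist view I see no target clearly, only the fingers, the floor and the caliper, with a blue corner at the left. I'll move over the base, turning the tool square on the way.

Request:
play_rows:
  rows:
    - [[0,0,0,-0.83,1],[0,0,0,-0.83,1],[0,0,0,-0.83,1],[0,0,0,-0.83,1],[0,0,0,-0.83,1],[0,-1,0,0,1],[0,-1,0,0,1],[0,-1,0,0,1]]
  force: 30

```text
time: 0.95
position: [0.2116, 0.5385, 0.2308]
eef_rot: [-0.0, -0.0, 1.0, -0.0]
force: [-0.3, 0.1, -0.3]
finger_gap: 0.0851
grasp_force: 0.0
```

Request:
play_rows:
  rows:
    - [[0,-1,0,0,1],[0,-1,0,0,1],[-0.95,-1,0,0,1],[-0.95,-1,0,0,1],[-0.95,-1,0,0,1],[-0.95,-1,0,0,1],[-0.95,-1,0,0,1],[-0.95,-1,0,0,1]]

```text
time: 1.75
position: [0.355, 0.3383, 0.2312]
eef_rot: [-0.0, -0.0, 1.0, -0.0]
force: [-0.4, 1.0, 0.1]
finger_gap: 0.0855
grasp_force: 0.0
```

Request:
play_rows:
  rows:
    - [[-0.95,-1,1,0,1],[-0.95,-1,1,0,1],[-0.95,-1,1,0,1],[-0.95,-1,1,0,1],[0,0,0,0,1],[0,0,0,0,1],[0,0,0,0,1]]

```text
time: 2.45
position: [0.449, 0.2405, 0.1318]
eef_rot: [0.0, -0.001, 1.0, 0.0]
force: [-0.9, -0.6, 0.3]
finger_gap: 0.0849
grasp_force: 0.0
```

```bash
cat >> h.py <<'E'
def snap(name,cam="wrist"):
    from workcell import ctrl,imaging
    s=ctrl.observe(); r=imaging.read_camera(cam); cv2.imwrite(f"pics/{name}.png",r["color"][:,:,::-1])
    print("t",round(s["time"],2),"pos",s["position"].round(4),"yaw",np.round(R.from_matrix(rot(s["eef_rot"])).as_euler("xyz"),3),"gap",round(s["finger_gap"],4),"F",s["force"].round(2))
    return s,r
E
python3 - <<'E'
from h import *
snap("w_base")
E
```

```text
t 2.45 pos [0.449  0.2405 0.1318] yaw [ 3.141  0.    -3.14 ] gap 0.0849 F [-0.9  -0.57  0.33]
```

View pics/w_base.png

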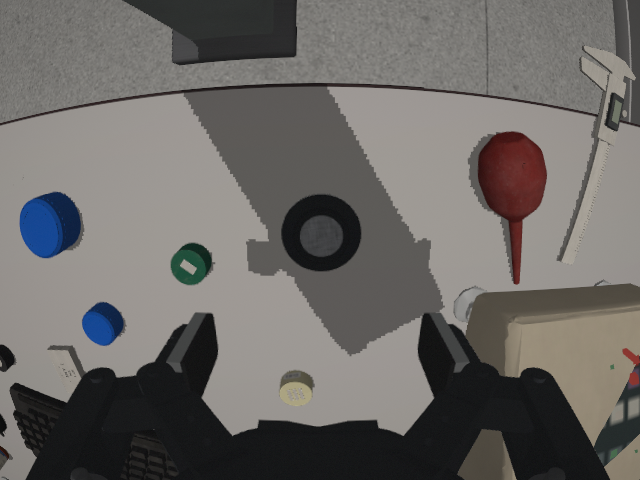

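The wrist view is clear. The base is at (321,232) with its felt in sight, the green mount at (190,263), the big lid at (48,225), the small lid at (103,323) and the cream mount at (296,388). I'll fit circles to contours cast onto their planes.

```bash
cat >> h.py <<'E'
def circ(r,s,m,uv,z,hull=True):
    """outer contour of the mask blob nearest uv, cast on plane z -> circle centre, diameter, rms"""
    cs,_=cv2.findContours(m,cv2.RETR_EXTERNAL,cv2.CHAIN_APPROX_NONE)
    cs=[c for c in cs if cv2.contourArea(c)>80]
    c=min(cs,key=lambda c:np.linalg.norm(c[:,0].mean(0)-uv))
    if hull: c=cv2.convexHull(c)
    P=np.array([cast(r,p,z,s)[:2] for p in c[:,0].astype(float)])
    A=np.c_[2*P,np.ones(len(P))]; x=np.linalg.lstsq(A,(P**2).sum(1),rcond=None)[0]
    rad=np.sqrt(x[2]+x[0]**2+x[1]**2)
    return x[:2].round(4),round(2000*rad,1),round(1000*np.std(np.linalg.norm(P-x[:2],axis=1)),2),c[:,0].mean(0).round(0)
E
cat > mb.py <<'E'
from h import *
s,r=snap("tmp"); im=r["color"]; 
g=cv2.cvtColor(im,cv2.COLOR_RGB2GRAY); print(g[232,270:375:5])
dm=((g<45)*255).astype(np.uint8); print("base shoulder",circ(r,s,dm,(321,232),.010))
inner=cv2.bitwise_not(dm); cs,h=cv2.findContours(dm,cv2.RETR_CCOMP,cv2.CHAIN_APPROX_NONE)
hole=np.zeros_like(dm)
for c,hh in zip(cs,h[0]):
    if hh[3]>=0 and cv2.contourArea(c)>300: cv2.drawContours(hole,[c],-1,255,-1)
print("felt",circ(r,s,hole,(321,232),.014))
print("green z18",circ(r,s,mask(im,"green"),(190,263),.018), "z0",circ(r,s,mask(im,"green"),(190,263),.0))
E
python3 mb.py
```

```text
t 2.5 pos [0.449  0.2408 0.1319] yaw [ 3.141e+00  1.000e-03 -3.140e+00] gap 0.0855 F [-0.16  1.61  0.15]
[91 91 91 22 20 20 61 65 70 66 62 61 63 57 63 19 20 22 46 91 91]
base shoulder (array([0.4468, 0.2426]), np.float64(59.0), np.float64(0.14), array([319., 233.]))
felt (array([0.4475, 0.2426]), np.float64(32.7), np.float64(0.13), array([321., 235.]))
green z18 (array([0.468 , 0.1421]), np.float64(33.7), np.float64(1.25), array([193., 263.])) z0 (array([0.4752, 0.1352]), np.float64(36.1), np.float64(1.34), array([193., 263.]))
```

Request:
play_rows:
  rows:
    - [[-0.2,-0.82,0,0,0.8],[-0.2,-0.82,0,0,0.8],[-0.2,-0.82,0,0,0.8],[-0.2,-0.82,0,0,0.8],[-0.2,-0.82,0,0,0.8],[0,0,0,0,0.8],[0,0,0,0,0.8]]

```text
time: 3.25
position: [0.4743, 0.1378, 0.1318]
eef_rot: [0.0, -0.0, 1.0, 0.0]
force: [-0.6, -0.2, -0.1]
finger_gap: 0.0684
grasp_force: 0.0
```

```bash
python3 - <<'E'
from h import *
s,r=snap("w_green"); m=mask(r["color"],"green")
for z in (.018,.009): print(z,circ(r,s,m,(321,232),z))
E
```

```text
t 3.25 pos [0.4743 0.1378 0.1318] yaw [ 3.141e+00  1.000e-03 -3.141e+00] gap 0.0684 F [-0.61 -0.22 -0.11]
0.018 (array([0.4696, 0.1388]), np.float64(30.6), np.float64(0.64), array([320., 234.]))
0.009 (array([0.4723, 0.1389]), np.float64(31.7), np.float64(0.66), array([320., 234.]))
```

View pics/w_green.png

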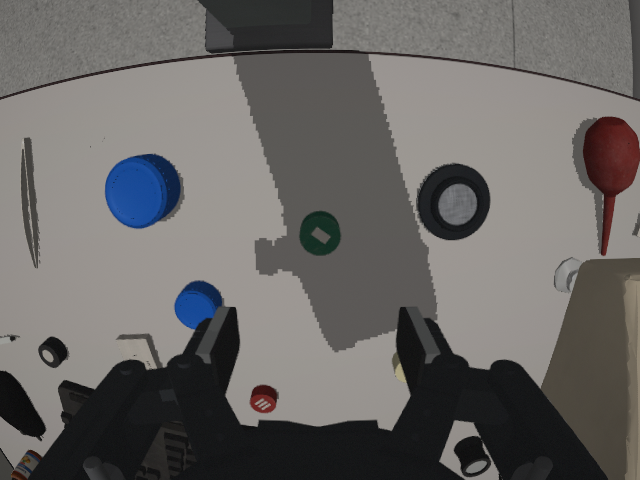

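Green is at (320,234), directly in line between the fingers. I'll refine x from its far upper edge and near lower edge.

```bash
cat >> h.py <<'E'
def edges(r,s,m,uv,zt,rad,zb=0.):
    """centre from extreme edges seen from the wrist cam: far edge on top plane, near edge on bottom plane, sides at top"""
    cs,_=cv2.findContours(m,cv2.RETR_EXTERNAL,cv2.CHAIN_APPROX_NONE)
    c=min([c for c in cs if cv2.contourArea(c)>80],key=lambda c:np.linalg.norm(c[:,0].mean(0)-uv))[:,0].astype(float)
    T=np.array([cast(r,p,zt,s)[:2] for p in c]); B=np.array([cast(r,p,zb,s)[:2] for p in c])
    return dict(x_far=T[:,0].max()-rad,x_near=B[:,0].min()+rad,y=(T[:,1].max()+T[:,1].min())/2,wy=np.ptp(T[:,1]))
E
python3 - <<'E'
from h import *
s,r=snap("tmp"); print(edges(r,s,mask(r["color"],"green"),(320,234),.018,.015))
im=r["color"]; g=cv2.cvtColor(im,cv2.COLOR_RGB2GRAY); print(im[205:260:2,320].tolist())
E
```

```text
t 3.3 pos [0.4742 0.1383 0.1318] yaw [ 3.141e+00  1.000e-03 -3.140e+00] gap 0.0683 F [-0.22  0.29 -0.18]
{'x_far': np.float64(0.47017965053313027), 'x_near': np.float64(0.47302118062668264), 'y': np.float64(0.13860747807910775), 'wy': np.float64(0.028165839457367392)}
[[92, 90, 87], [91, 89, 86], [91, 88, 86], [43, 52, 46], [18, 39, 30], [17, 40, 31], [27, 50, 40], [24, 48, 37], [22, 47, 35], [21, 46, 35], [23, 47, 37], [22, 46, 36], [34, 51, 42], [88, 85, 80], [91, 87, 83], [90, 87, 83], [91, 88, 84], [91, 88, 84], [78, 84, 77], [21, 46, 36], [20, 45, 35], [29, 50, 39], [21, 46, 35], [25, 47, 37], [23, 46, 36], [46, 56, 50], [91, 89, 86], [92, 88, 86]]
```

Request:
play_rows:
  rows:
    - [[0.1,0.02,1,0,0.6],[0,0,1,0,0.6],[0,0,1,0,0.6],[0,0,1,0,0.6],[0,0,0.7,0,0.6],[0,0,0.3,0,0.6],[0,0,0,0,0.6]]

```text
time: 4.05
position: [0.4711, 0.1381, 0.0057]
eef_rot: [-0.001, -0.001, 1.0, -0.0]
force: [0.7, 0.4, -0.6]
finger_gap: 0.051
grasp_force: 0.0
```

Request:
play_rows:
  rows:
    - [[0,0,0,0,0.2],[0,0,0,0,0.1],[0,0,0,0,0.1],[0,0,0,0,0.1],[0,0,0,0,0.1],[0,0,0,0,0.1]]

```text
time: 4.65
position: [0.4725, 0.1381, 0.0074]
eef_rot: [0.001, -0.0, 1.0, 0.001]
force: [-2.0, 0.0, 7.0]
finger_gap: 0.0284
grasp_force: 29.8
```

```bash
python3 - <<'E'
from h import *
snap("w_ggrip")
E
```

```text
t 4.65 pos [0.4725 0.1381 0.0074] yaw [ 3.140e+00  1.000e-03 -3.141e+00] gap 0.0284 F [-2.01  0.    6.97]
```

View pics/w_ggrip.png

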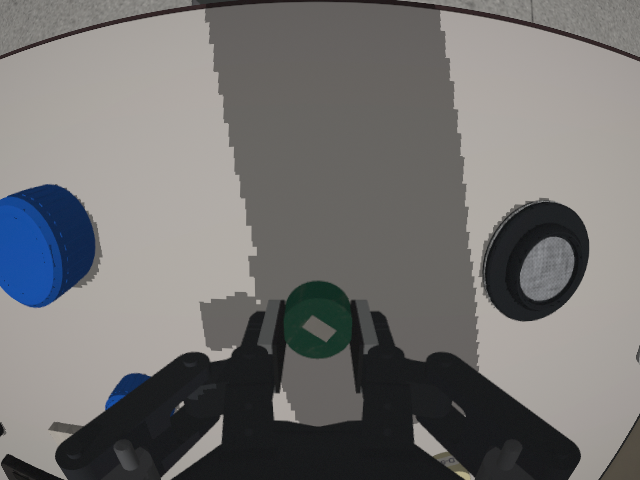

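The green mount is gripped (gap 28 mm, grip 30 N). The pad tips at (283,300) are about level with the TCP, so they are 7–9 mm above the mount's underside, which clears the rim. I'll lift, carry it over the base and measure it in hand.

Request:
play_rows:
  rows:
    - [[0,0,-0.5,0,0.1],[0,0,-1,0,0.1],[0.2,0.8,-1,0,0.1],[0.2,0.9,0,0,0.1],[0.2,0.9,0,0,0.1],[0.2,0.9,0,0,0.1],[0.18,0.66,0,0,0.1],[0,0,0,0,0.1]]

```text
time: 5.5
position: [0.4468, 0.2441, 0.0698]
eef_rot: [0.0, -0.002, 1.0, 0.001]
force: [-0.4, 0.0, -0.9]
finger_gap: 0.028
grasp_force: 29.9
```

```bash
python3 - <<'E'
from h import *
s,r=snap("w_gcarry"); im=r["color"]; p=s["position"]
m=mask(im,"green")
for dz in (.007,.009,.011): print(dz,circ(r,s,m,(317,320),p[2]+dz,True),edges(r,s,m,(317,320),p[2]+dz,.015,p[2]+dz-.018))
E
```

```text
t 5.5 pos [0.4468 0.2441 0.0698] yaw [ 3.140e+00  1.000e-03 -3.138e+00] gap 0.028 F [-0.41  0.03 -0.86]
0.007 (array([0.4436, 0.2433]), np.float64(34.8), np.float64(1.22), array([318., 318.])) {'x_far': np.float64(0.44689305187219874), 'x_near': np.float64(0.4480308448838307), 'y': np.float64(0.2434596722608926), 'wy': np.float64(0.028622324233177898)}
0.009 (array([0.4424, 0.2433]), np.float64(34.3), np.float64(1.21), array([318., 318.])) {'x_far': np.float64(0.44544026869578357), 'x_near': np.float64(0.44712886815351405), 'y': np.float64(0.24345166539411156), 'wy': np.float64(0.02819600293167271)}
0.011 (array([0.4412, 0.2432]), np.float64(33.7), np.float64(1.19), array([318., 318.])) {'x_far': np.float64(0.44398748551936834), 'x_near': np.float64(0.4462268914231974), 'y': np.float64(0.24344365852733052), 'wy': np.float64(0.027769681630167575)}
```

View pics/w_gcarry.png

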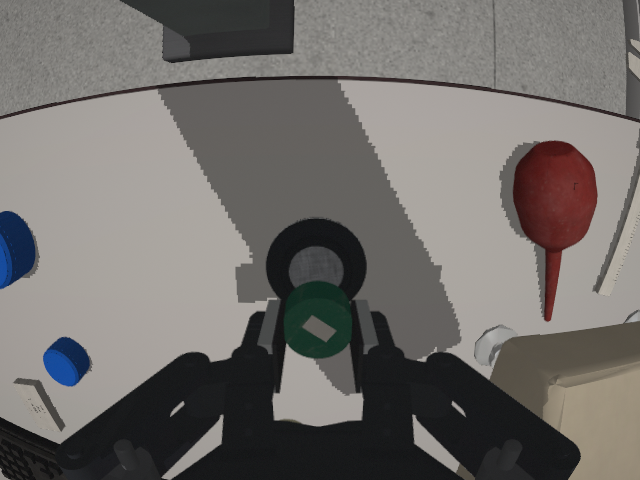

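In hand the mount is at about (0.4453, 0.2434) and the base at (0.4472, 0.2426). I'll correct by about 1.5 mm and lower it.

Request:
play_rows:
  rows:
    - [[-0.06,-0.04,0.5,0,0.1],[0,0,0.7,0,0.1],[0,0,0.4,0,0.1],[0,0,0.1,0,0.1],[0,0,0.1,0,0.1],[0,0,0.1,0,0.1],[0,0,0.04,0,0.1],[0,0,0,0,0.1]]

```text
time: 6.35
position: [0.4492, 0.241, 0.0214]
eef_rot: [0.0, -0.0, 1.0, 0.0]
force: [-3.4, -2.1, 10.8]
finger_gap: 0.0279
grasp_force: 30.8
```

```bash
python3 - <<'E'
from h import *
snap("w_gplace")
E
```

```text
t 6.35 pos [0.4492 0.241  0.0214] yaw [ 3.141e+00  1.000e-03 -3.141e+00] gap 0.0279 F [-3.4  -2.05 10.82]
```

The TCP is at 0.0214, which puts the mount's underside at 14.0 mm, the pocket floor. I'll release, rise and check.

Request:
play_rows:
  rows:
    - [[0,0,-0.1,0,0.25],[0,0,0,0,0.45],[0,0,0,0,0.6],[0,0,0,0,0.6],[0,0,-1,0,0.6],[0,0,-1,0,0.8],[0,0,-1,0,1],[0,0,-1,0,1]]

```text
time: 7.2
position: [0.4487, 0.2403, 0.1237]
eef_rot: [-0.0, 0.0, 1.0, -0.0]
force: [-0.1, 0.7, -0.8]
finger_gap: 0.0853
grasp_force: 0.0
```

Request:
play_rows:
  rows:
    - [[0,0,-0.4,0,1],[0,0,0,0,1]]

```text
time: 7.4
position: [0.4495, 0.241, 0.1339]
eef_rot: [0.001, -0.0, 1.0, 0.001]
force: [-0.7, 0.6, -1.0]
finger_gap: 0.0855
grasp_force: 0.0
```

```bash
python3 - <<'E'
from h import *
s,r=snap("w_gdone"); im=r["color"]
g=cv2.cvtColor(im,cv2.COLOR_RGB2GRAY); dm=((g<48)*255).astype(np.uint8); gm=mask(im,"green")
print("base",circ(r,s,dm|gm,(321,232),.010))
print("green",edges(r,s,gm,(321,232),.032,.015,.018))
cv2.imwrite("pics/w_gdone_c.png",cv2.resize(im[150:310,220:420,::-1],(800,640))[:600])
E
```

```text
t 7.4 pos [0.4495 0.241  0.1339] yaw [ 3.140e+00  2.000e-03 -3.141e+00] gap 0.0855 F [-0.68  0.55 -0.97]
base (array([0.4468, 0.2426]), np.float64(59.1), np.float64(0.13), array([322., 231.]))
green {'x_far': np.float64(0.44723379915451855), 'x_near': np.float64(0.448276347517356), 'y': np.float64(0.24028317870404528), 'wy': np.float64(0.029083256758762055)}
```

View pics/w_gdone_c.png

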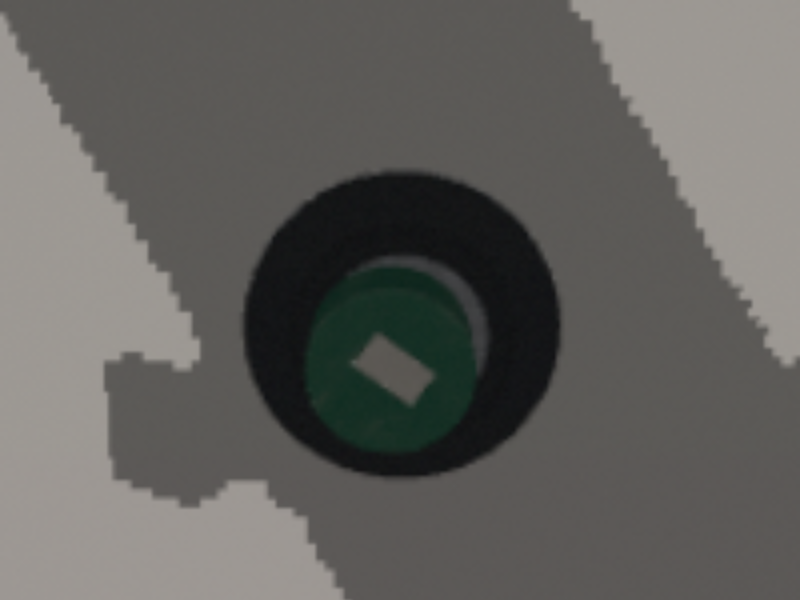

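The green mount stands seated in the pocket, top face near crop (392,370), with a felt crescent at the right, about 2 mm off axis. That's fine. Next, the tier.

Request:
play_rows:
  rows:
    - [[-0.05,-1,0,0,1],[-0.05,-1,0,0,1],[-0.05,-1,0,0,1],[-0.05,-1,0,0,1],[-0.05,-1,0,0,1],[-0.05,-1,0,0,1],[-0.05,-1,0,0,1],[-0.05,-1,0,0,1]]

```text
time: 8.25
position: [0.4578, 0.0394, 0.1312]
eef_rot: [-0.001, -0.0, 1.0, -0.001]
force: [0.9, -0.6, -0.5]
finger_gap: 0.0853
grasp_force: 0.0
```

Request:
play_rows:
  rows:
    - [[-0.05,-1,0,0,1],[-0.05,-1,0,0,1],[-0.05,-1,0,0,1],[-0.05,-1,0,0,1],[-0.05,-1,0,0,1],[-0.05,-1,0,0,1],[-0.05,-1,0,0,1],[-0.05,-1,0,0,1]]

```text
time: 9.05
position: [0.4679, -0.1603, 0.1313]
eef_rot: [-0.001, -0.0, 1.0, -0.0]
force: [0.8, 0.9, 0.2]
finger_gap: 0.0851
grasp_force: 0.0
```

Request:
play_rows:
  rows:
    - [[-0.05,-1,0,0,1],[-0.05,-1,0,0,1],[-0.05,-1,0,0,1],[-0.05,-1,0,0,1],[0,-0.4,0,0,1],[0,0,0,0,1],[0,0,0,0,1],[0,0,0,0,1]]

```text
time: 9.85
position: [0.474, -0.2679, 0.1324]
eef_rot: [-0.0, -0.001, 1.0, 0.0]
force: [0.6, 0.4, 0.2]
finger_gap: 0.0849
grasp_force: 0.0
```

```bash
python3 - <<'E'
from h import *
s,r=snap("w_tier"); im=r["color"]
m=mask(im,"orange"); print(blobs(m,200))
m=cv2.morphologyEx(m,cv2.MORPH_CLOSE,np.ones((5,5),np.uint8))
print(circ(r,s,m,(321,232),.030),edges(r,s,m,(321,232),.030,.0265))
cs,h=cv2.findContours(m,cv2.RETR_CCOMP,cv2.CHAIN_APPROX_NONE)
hole=np.zeros_like(m)
for c,hh in zip(cs,h[0]):
    if hh[3]>=0 and cv2.contourArea(c)>300: cv2.drawContours(hole,[c],-1,255,-1)
print("felt",circ(r,s,hole,(321,232),.034))
E
```

```text
t 9.85 pos [ 0.474  -0.2679  0.1324] yaw [ 3.141e+00 -1.000e-03 -3.140e+00] gap 0.0849 F [0.56 0.37 0.23]
[([282, 204, 69, 44, 1279], [310.9, 221.1])]
(array([ 0.4669, -0.2681]), np.float64(47.0), np.float64(1.46), array([307., 223.])) {'x_far': np.float64(0.44910152221054545), 'x_near': np.float64(0.478135402784142), 'y': np.float64(-0.2697056155880041), 'wy': np.float64(0.0467680655315266)}Traceback (most recent call last):
  File "<stdin>", line 10, in <module>
  File "h.py", line 31, in circ
    c=min(cs,key=lambda c:np.linalg.norm(c[:,0].mean(0)-uv))
ValueError: min() iterable argument is empty
```

View pics/w_tier.png

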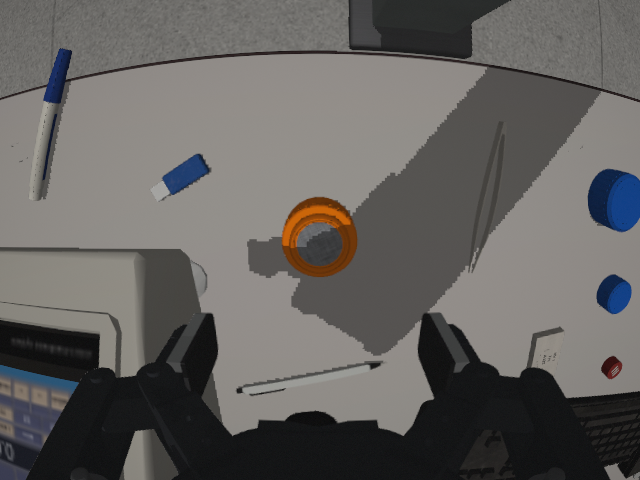

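The tier is at (320,240), partly in shadow. The balance corner at (190,250), with its foot at (200,278), is close to the left finger, so I'll check that clearance while re-measuring.

```bash
python3 - <<'E'
from h import *
import pickle
_,d=pickle.load(open("first.pkl","rb")); t=d["top"]
s,r=snap("tmp"); im=r["color"]
print("foot",cast(r,(200,278),0.005,s).round(3),cast(t,(508,252),.005).round(3))
for z in (.04,.08,.12): print(z,"corner wrist",cast(r,(183,250),z,s).round(3),"front corner top view",cast(t,(536,272),z).round(3))
h,S,v=cv2.split(cv2.cvtColor(im,cv2.COLOR_RGB2HSV))
m=(((h>4)&(h<22)&(S>150)&(v>40))*255).astype(np.uint8); roi=np.zeros_like(m); roi[180:300,260:390]=255; m&=roi
print(edges(r,s,m,(320,240),.030,.0265))
cs,hh=cv2.findContours(m,cv2.RETR_CCOMP,cv2.CHAIN_APPROX_NONE); hole=np.zeros_like(m)
for c,q in zip(cs,hh[0]):
    if q[3]>=0 and cv2.contourArea(c)>300: cv2.drawContours(hole,[c],-1,255,-1)
print("felt z38",circ(r,s,hole,(321,232),.038),"z34",circ(r,s,hole,(321,232),.034))
E
```

```text
t 9.9 pos [ 0.4741 -0.268   0.1326] yaw [ 3.141 -0.    -3.14 ] gap 0.0853 F [0.76 0.15 0.13]
foot [ 0.511 -0.365  0.005] [ 0.514 -0.364  0.005]
0.04 corner wrist [ 0.475 -0.362  0.04 ] front corner top view [ 0.47  -0.399  0.04 ]
0.08 corner wrist [ 0.461 -0.346  0.08 ] front corner top view [ 0.464 -0.381  0.08 ]
0.12 corner wrist [ 0.446 -0.33   0.12 ] front corner top view [ 0.458 -0.362  0.12 ]
{'x_far': np.float64(0.47111047984845816), 'x_near': np.float64(0.4728747303173004), 'y': np.float64(-0.26744426713216723), 'wy': np.float64(0.05150018285752925)}
felt z38 (array([ 0.4708, -0.2673]), np.float64(32.1), np.float64(0.14), array([318., 242.])) z34 (array([ 0.4721, -0.2673]), np.float64(32.6), np.float64(0.14), array([318., 242.]))
```

Clearance to the balance is over 30 mm. The tier is at (0.472, -0.2674). Descend, let it settle and grip.

Request:
play_rows:
  rows:
    - [[0.08,0.02,0.8,0,1],[0,0,0.9,0,1],[0,0,0.9,0,1],[0,0,0.9,0,1],[0,0,0.8,0,1],[0,0,0.5,0,1],[0,0,0.15,0,1],[0,0,0,0,1]]

```text
time: 10.75
position: [0.4719, -0.2688, 0.0091]
eef_rot: [-0.0, -0.0, 1.0, -0.0]
force: [-0.2, -0.1, 0.4]
finger_gap: 0.0855
grasp_force: 0.0
```

Request:
play_rows:
  rows:
    - [[0,0,0,0,0.5],[0,0,0,0,0.4],[0,0,0,0,0.4],[0,0,0,0,0.4],[0,0,0,0,0.4]]
  force: 30

```text
time: 11.25
position: [0.4725, -0.2691, 0.0101]
eef_rot: [0.001, -0.0, 1.0, 0.0]
force: [-1.8, 1.9, 6.7]
finger_gap: 0.0517
grasp_force: 30.2
```

Request:
play_rows:
  rows:
    - [[0,0,-0.5,0,0.4],[0,0,-1,0,0.4],[0,0,-1,0,0.4],[0,0,-1,0,0.4],[0,0,-1,0,0.4],[0,0,0,0,0.4]]

```text
time: 11.85
position: [0.4736, -0.2702, 0.1256]
eef_rot: [0.003, 0.0, 1.0, -0.001]
force: [1.2, 0.4, -0.3]
finger_gap: 0.052
grasp_force: 32.0
```

Request:
play_rows:
  rows:
    - [[0,0.6,0,0,0.4],[0.05,1,0,0,0.4],[0.05,1,0,0,0.4],[0.05,1,0,0,0.4],[0.05,1,0,0,0.4],[0.05,1,0,0,0.4],[0.05,1,0,0,0.4],[0.05,1,0,0,0.4]]

```text
time: 12.65
position: [0.4627, -0.078, 0.1216]
eef_rot: [-0.0, 0.0, 1.0, 0.0]
force: [0.0, 0.4, -0.9]
finger_gap: 0.0518
grasp_force: 31.9
```

Request:
play_rows:
  rows:
    - [[0.05,1,0,0,0.4],[0.05,1,0,0,0.4],[0.05,1,0,0,0.4],[0.05,1,0,0,0.4],[0.05,1,0,0,0.4],[0.05,1,0,0,0.4],[0.05,1,0,0,0.4],[0.05,1,0,0,0.4]]

```text
time: 13.45
position: [0.4527, 0.1218, 0.1216]
eef_rot: [-0.0, 0.0, 1.0, 0.0]
force: [1.2, -0.5, -0.5]
finger_gap: 0.0514
grasp_force: 31.9
```

Request:
play_rows:
  rows:
    - [[0.05,1,0,0,0.4],[0.05,1,0,0,0.4],[0.05,1,0,0,0.4],[0.05,1,0,0,0.4],[0.05,0.86,0,0,0.4],[0,0,0,0,0.4],[0,0,0,0,0.4],[0,0,0,0,0.4]]

```text
time: 14.25
position: [0.4469, 0.2415, 0.1215]
eef_rot: [-0.0, 0.0, 1.0, -0.0]
force: [0.2, 0.5, -1.1]
finger_gap: 0.0515
grasp_force: 31.9
```

```bash
cat > mt.py <<'E'
from h import *
s,r=snap("w_tcarry"); im=r["color"]; p=s["position"]; b=p[2]-.0101
h,S,v=cv2.split(cv2.cvtColor(im,cv2.COLOR_RGB2HSV))
m=(((h>4)&(h<22)&(S>150)&(v>40))*255).astype(np.uint8); roi=np.zeros_like(m); roi[240:420,230:410]=255; m&=roi
print(edges(r,s,m,(320,320),b+.030,.0265,b))
cs,hh=cv2.findContours(m,cv2.RETR_CCOMP,cv2.CHAIN_APPROX_NONE); hole=np.zeros_like(m)
for c,q in zip(cs,hh[0]):
    if q[3]>=0 and cv2.contourArea(c)>300: cv2.drawContours(hole,[c],-1,255,-1)
print("felt34",circ(r,s,hole,(321,320),b+.034))
g=cv2.cvtColor(im,cv2.COLOR_RGB2GRAY); dm=((g<48)*255).astype(np.uint8); print("base",circ(r,s,dm,(320,220),.010))
E
python3 mt.py
```

```text
t 14.25 pos [0.4469 0.2415 0.1215] yaw [-3.141 -0.     3.141] gap 0.0515 F [ 0.25  0.49 -1.14]
{'x_far': np.float64(0.44494760094381514), 'x_near': np.float64(0.44687280425318804), 'y': np.float64(0.24080591464742584), 'wy': np.float64(0.051438193608721594)}
felt34 (array([0.4463, 0.2408]), np.float64(32.1), np.float64(0.1), array([317., 348.]))
base (array([0.4465, 0.2425]), np.float64(58.8), np.float64(0.17), array([319., 229.]))
```

View pics/w_tcarry.png

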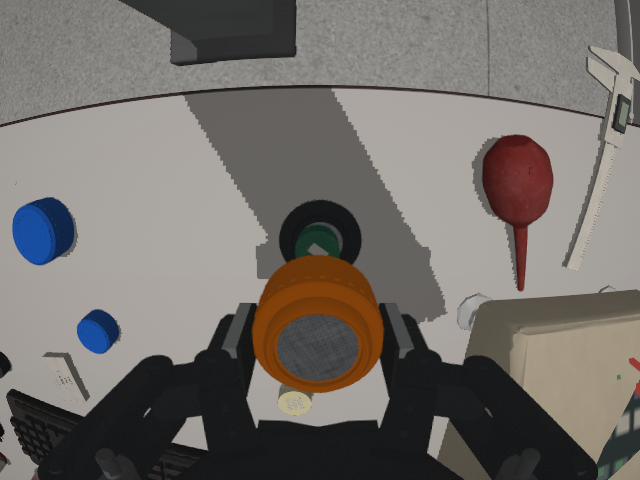

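The tier is level in hand at (320,325), about 1.8 mm off in y. I'll correct and lower it onto the base.

Request:
play_rows:
  rows:
    - [[-0.03,0.07,0.5,0,0.4],[0,0,1,0,0.4],[0,0,1,0,0.4],[0,0,0.5,0,0.4],[0,0,0.3,0,0.4],[0,0,0.3,0,0.4],[0,0,0.2,0,0.4],[0,0,0,0,0.4]]

```text
time: 15.1
position: [0.4475, 0.2443, 0.0264]
eef_rot: [-0.0, -0.0, 1.0, -0.0]
force: [-0.2, -0.1, -0.8]
finger_gap: 0.0516
grasp_force: 31.9
```

Request:
play_rows:
  rows:
    - [[0,0,0.1,0,0.4],[0,0,0.1,0,0.4],[0,0,0.08,0,0.4],[0,0,0,0,0.4]]

```text
time: 15.5
position: [0.4477, 0.2445, 0.0201]
eef_rot: [0.0, -0.0, 1.0, 0.0]
force: [-2.5, -0.8, 7.0]
finger_gap: 0.0518
grasp_force: 32.5
```

The lower edge is at 10.0 mm with 7 N, so the tier is home. Release, rise, then measure the tier's pocket.

Request:
play_rows:
  rows:
    - [[0,0,-0.08,0,0.6],[0,0,0,0,0.8],[0,0,0,0,1],[0,0,0,0,1],[0,0,-1,0,1],[0,0,-1,0,1],[0,0,-1,0,1],[0,0,-1,0,1]]

```text
time: 16.3
position: [0.4475, 0.2442, 0.1225]
eef_rot: [-0.0, -0.0, 1.0, -0.0]
force: [0.6, 0.1, -0.3]
finger_gap: 0.0854
grasp_force: 0.0
```

Request:
play_rows:
  rows:
    - [[0,0,-1,0,1],[0,0,0,0,1],[0,0,0,0,1],[0,0,0,0,1]]

```text
time: 16.7
position: [0.447, 0.244, 0.1456]
eef_rot: [-0.001, -0.0, 1.0, -0.0]
force: [-0.0, -0.2, 0.7]
finger_gap: 0.0852
grasp_force: 0.0
```

```bash
cat > mtier.py <<'E'
from h import *
import sys
s,r=snap(sys.argv[1]); im=r["color"]
h,S,v=cv2.split(cv2.cvtColor(im,cv2.COLOR_RGB2HSV))
m=(((h>4)&(h<22)&(S>150)&(v>40))*255).astype(np.uint8); roi=np.zeros_like(m); roi[150:330,230:410]=255; m&=roi
print(edges(r,s,m,(320,240),.040,.0265,.010))
cs,hh=cv2.findContours(m,cv2.RETR_CCOMP,cv2.CHAIN_APPROX_NONE); hole=np.zeros_like(m)
for c,q in zip(cs,hh[0]):
    if q[3]>=0 and cv2.contourArea(c)>300: cv2.drawContours(hole,[c],-1,255,-1)
print("felt44",circ(r,s,hole,(321,240),.044))
g=cv2.cvtColor(im,cv2.COLOR_RGB2GRAY); dm=((g<48)*255).astype(np.uint8)|m; print("base",circ(r,s,dm,(320,230),.010))
E
python3 mtier.py w_tdone
```

```text
t 16.7 pos [0.447  0.244  0.1456] yaw [-3.141e+00 -1.000e-03 -3.141e+00] gap 0.0852 F [-0.01 -0.17  0.68]
{'x_far': np.float64(0.4460225909632394), 'x_near': np.float64(0.4478321586520865), 'y': np.float64(0.24367149394097196), 'wy': np.float64(0.052077060591767255)}
felt44 (array([0.4472, 0.2437]), np.float64(32.7), np.float64(0.09), array([319., 244.]))
base (array([0.4514, 0.2429]), np.float64(65.2), np.float64(1.52), array([317., 235.]))
```

The tier is home and centred at (0.4472, 0.2437), 1 mm from the base axis. Now to the black mount.

Request:
play_rows:
  rows:
    - [[-0.4,-1,0,0,1],[-0.4,-1,0,0,1],[-0.4,-1,0,0,1],[-0.4,-1,0,0,1],[-0.4,-1,0,0,1],[-0.4,-1,0,0,1],[-0.4,-1,0,0,1],[-0.4,-1,0,0,1]]

```text
time: 17.55
position: [0.5273, 0.0432, 0.1456]
eef_rot: [-0.001, -0.0, 1.0, -0.0]
force: [0.2, 0.2, 0.3]
finger_gap: 0.0852
grasp_force: 0.0
```

Request:
play_rows:
  rows:
    - [[-0.4,-1,0,0,1],[-0.4,-1,0,0,1],[-0.4,-1,0,0,1],[-0.4,-1,0,0,1],[-0.4,-1,0,0,1],[-0.4,-1,0,0,1],[-0.4,-1,0,0,0.8],[-0.33,-0.7,0.5,0,0.8]]

```text
time: 18.35
position: [0.6065, -0.1505, 0.1343]
eef_rot: [0.0, 0.001, 1.0, -0.001]
force: [-0.5, 0.6, 0.8]
finger_gap: 0.0683
grasp_force: 0.0
```

Request:
play_rows:
  rows:
    - [[0,0,0,0,0.8],[0,0,0,0,0.8],[0,0,0,0,0.8]]

```text
time: 18.65
position: [0.6057, -0.1471, 0.1338]
eef_rot: [-0.0, -0.001, 1.0, 0.0]
force: [0.3, 0.5, -0.3]
finger_gap: 0.0683
grasp_force: 0.0
```

```bash
python3 - <<'E'
from h import *
s,r=snap("w_black"); im=r["color"]
g=cv2.cvtColor(im,cv2.COLOR_RGB2GRAY); dm=((g<55)*255).astype(np.uint8); roi=np.zeros_like(dm); roi[190:285,270:370]=255; dm&=roi
print(blobs(dm)); print(g[200:280:3,320],g[235,290:350:3])
print(edges(r,s,dm,(321,235),.018,.015))
E
```

```text
t 18.65 pos [ 0.6057 -0.1471  0.1338] yaw [ 3.141e+00 -1.000e-03 -3.140e+00] gap 0.0683 F [ 0.35  0.49 -0.25]
[([296, 212, 40, 44, 972], [316.2, 232.9])]
[177 176 177 177  78  23  47  46  50 185 121 103 102 104 104  41  31  30
  44 104 103 103 103 104 103 103 103] [175 177  61  49  48 164 186 186 103 103 103 103  48  31  30  40 103 103
 103 104]
{'x_far': np.float64(0.6030483811340333), 'x_near': np.float64(0.6048429350412755), 'y': np.float64(-0.1490284259668373), 'wy': np.float64(0.02831105160414016)}
```

View pics/w_black.png

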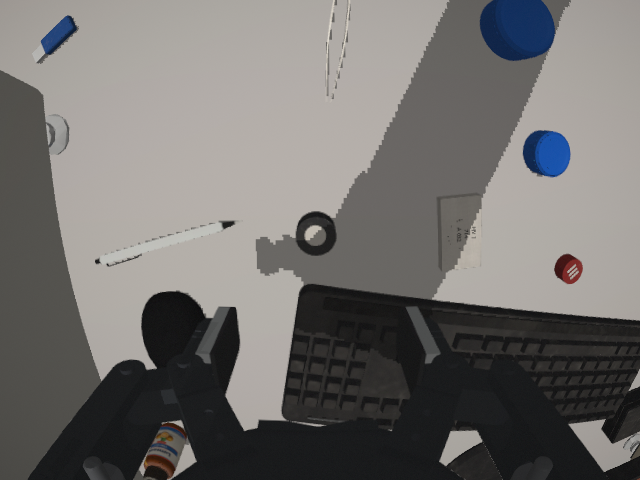

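The black mount is at (316,233): 30 mm across, low, bright face. It measures (0.604, -0.149). The pen, keyboard and block at (460,232) are clear of the fingers. Grip.

Request:
play_rows:
  rows:
    - [[0.07,-0.08,0.8,0,0.6],[0,0,1,0,0.6],[0,0,1,0,0.6],[0,0,1,0,0.6],[0,0,0.8,0,0.6],[0,0,0.46,0,0.6],[0,0,0,0,0.6],[0,0,0,0,0.6]]

```text
time: 19.5
position: [0.6046, -0.15, 0.0084]
eef_rot: [0.0, -0.0, 1.0, -0.0]
force: [0.7, 0.3, 0.9]
finger_gap: 0.0513
grasp_force: 0.0
```

Request:
play_rows:
  rows:
    - [[0,0,0,0,0.2],[0,0,0,0,0.1],[0,0,0,0,0.1],[0,0,0,0,0.1],[0,0,0,0,0.1],[0,0,0,0,0.1]]

```text
time: 20.1
position: [0.605, -0.1503, 0.009]
eef_rot: [0.001, -0.0, 1.0, 0.0]
force: [-1.1, 0.8, 4.4]
finger_gap: 0.0282
grasp_force: 29.3
```

Request:
play_rows:
  rows:
    - [[0,0,-0.5,0,0.1],[0,0,-1,0,0.1],[0,0,-1,0,0.1],[0,0,-1,0,0.1],[0,0,-1,0,0.1],[0,0,0,0,0.1],[0,0,0,0,0.1]]

```text
time: 20.8
position: [0.6046, -0.1502, 0.1213]
eef_rot: [0.001, -0.0, 1.0, 0.0]
force: [0.0, -0.8, -1.3]
finger_gap: 0.0283
grasp_force: 29.8
```

Gripped and lifted. Now carry it over the tier.

Request:
play_rows:
  rows:
    - [[0.4,1,0,0,0.1],[0.4,1,0,0,0.1],[0.4,1,0,0,0.1],[0.4,1,0,0,0.1],[0.4,1,0,0,0.1],[0.4,1,0,0,0.1],[0.4,1,0,0,0.1],[0.4,1,0,0,0.1]]

```text
time: 21.6
position: [0.5229, 0.0507, 0.1194]
eef_rot: [-0.001, -0.0, 1.0, -0.0]
force: [-0.4, -0.1, -1.3]
finger_gap: 0.0278
grasp_force: 29.8
```

Request:
play_rows:
  rows:
    - [[0.4,1,0,0,0.1],[0.4,1,0,0,0.1],[0.4,1,0,0,0.1],[0.4,1,0,0,0.1],[0.4,1,0,0,0.1],[0.4,1,0,0,0.1],[0.4,1,0,0,0.1],[0.26,0.78,0,0,0.1]]

```text
time: 22.4
position: [0.4461, 0.2456, 0.1193]
eef_rot: [-0.001, -0.001, 1.0, -0.0]
force: [-0.2, -0.6, 0.5]
finger_gap: 0.0278
grasp_force: 29.8
```

Request:
play_rows:
  rows:
    - [[0,0,0,0,0.1],[0,0,0,0,0.1],[0,0,0,0,0.1],[0,0,0,0,0.1]]

```text
time: 22.8
position: [0.4478, 0.2432, 0.1199]
eef_rot: [-0.0, 0.001, 1.0, -0.0]
force: [0.2, 0.0, -0.5]
finger_gap: 0.0278
grasp_force: 29.8
```

```bash
python3 - <<'E'
from h import *
s,r=snap("w_bcarry"); im=r["color"]; p=s["position"]; b=p[2]-.009
g=cv2.cvtColor(im,cv2.COLOR_RGB2GRAY)
print(g[270:370:4,318],g[320,270:370:3])
hsv=cv2.cvtColor(im,cv2.COLOR_RGB2HSV)
m=(((hsv[...,0]>4)&(hsv[...,0]<22)&(hsv[...,1]>150)&(hsv[...,2]>40))*255).astype(np.uint8); roi=np.zeros_like(m); roi[150:330,230:410]=255; m&=roi
print("tier",edges(r,s,m,(320,240),.040,.0265,.010))
E
```

```text
t 22.8 pos [0.4478 0.2432 0.1199] yaw [-3.141 -0.     3.14 ] gap 0.0278 F [ 0.16  0.02 -0.48]
[ 67  71  47  22  21  20  21  27  27  29  89  94  95  95  96  95  94  95
  37  29  29  29 163 163 162] [73 72 56 22 22 28 29 28 28 29 90 94 96 95 96 95 95 95 95 95 96 96 28 27
 25 28 26 25 21 22 73 73 72 73]
tier {'x_far': np.float64(0.44224024037230836), 'x_near': np.float64(0.44706221206023794), 'y': np.float64(0.24360885083273912), 'wy': np.float64(0.05210567077052447)}
```

View pics/w_bcarry.png

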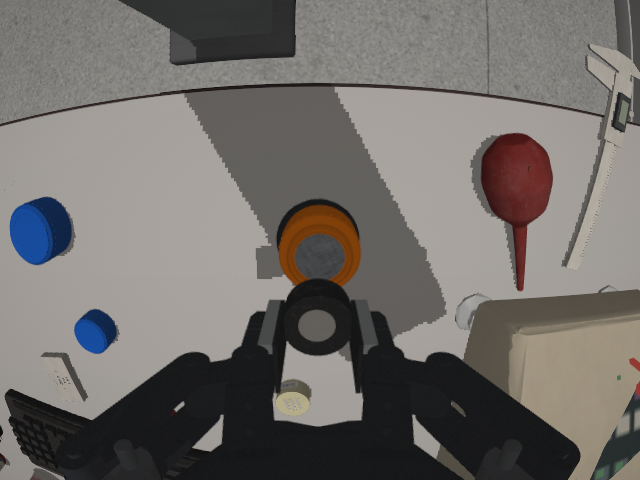

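The black mount is level in hand at (317,317), within about 1 mm of the tier's pocket at (319,258). Lower it.

Request:
play_rows:
  rows:
    - [[-0.02,0.04,0.5,0,0.1],[0,0,1,0,0.1],[0,0,0.6,0,0.1],[0,0,0.2,0,0.1],[0,0,0.1,0,0.1],[0,0,0.1,0,0.1],[0,0,0.1,0,0.1],[0,0,0.08,0,0.1]]

```text
time: 23.65
position: [0.4483, 0.2455, 0.0534]
eef_rot: [0.0, -0.0, 1.0, 0.0]
force: [-0.0, 0.3, -0.4]
finger_gap: 0.0284
grasp_force: 29.8
```

Request:
play_rows:
  rows:
    - [[0,0,0.02,0,0.1],[0,0,0,0,0.1]]

```text
time: 23.85
position: [0.4482, 0.2455, 0.053]
eef_rot: [0.0, -0.0, 1.0, 0.0]
force: [-0.9, 0.3, 2.4]
finger_gap: 0.0279
grasp_force: 30.1
```

The underside is at 44.0 mm, the tier's pocket floor, with light contact. Release, rise and check.

Request:
play_rows:
  rows:
    - [[0,0,-0.03,0,0.25],[0,0,0,0,0.45],[0,0,0,0,0.6],[0,0,0,0,0.6],[0,0,-1,0,0.6],[0,0,-1,0,0.8],[0,0,-1,0,1],[0,0,-1,0,1]]

```text
time: 24.65
position: [0.4479, 0.2452, 0.1543]
eef_rot: [-0.0, -0.0, 1.0, -0.0]
force: [0.2, 0.1, 0.9]
finger_gap: 0.0853
grasp_force: 0.0
```

Request:
play_rows:
  rows:
    - [[0,0,0,0,1],[0,0,0,0,1],[0,0,0,0,1]]

```text
time: 24.95
position: [0.4475, 0.245, 0.1524]
eef_rot: [-0.001, -0.0, 1.0, -0.0]
force: [-0.2, -0.5, -0.6]
finger_gap: 0.0855
grasp_force: 0.0
```

```bash
python3 - <<'E'
from h import *
s,r=snap("w_bdone"); im=r["color"]
h,S,v=cv2.split(cv2.cvtColor(im,cv2.COLOR_RGB2HSV))
m=(((h>4)&(h<22)&(S>150)&(v>40))*255).astype(np.uint8); roi=np.zeros_like(m); roi[150:330,230:410]=255; m&=roi
print("tier",edges(r,s,m,(320,240),.040,.0265,.010))
cv2.imwrite("pics/w_bdone_c.png",cv2.resize(im[160:310,220:420,::-1],(800,600)))
E
```

```text
t 24.95 pos [0.4475 0.245  0.1524] yaw [-3.141e+00 -1.000e-03 -3.141e+00] gap 0.0855 F [-0.24 -0.49 -0.58]
tier {'x_far': np.float64(0.4455033261128589), 'x_near': np.float64(0.44739363974373947), 'y': np.float64(0.24359544420077273), 'wy': np.float64(0.05127999201455499)}
```

View pics/w_bdone_c.png

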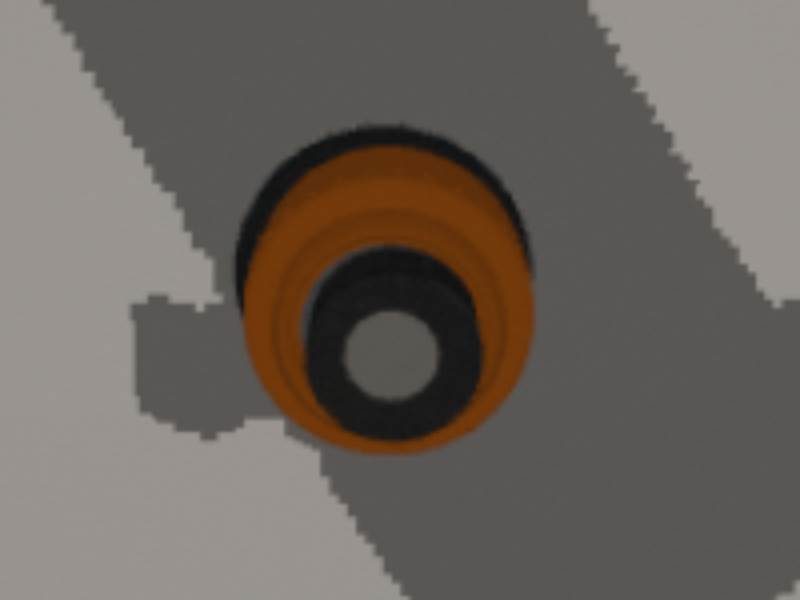

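The black mount stands in the tier's pocket, face at crop (391,355), upright. Pictures are used up, so the lid goes by numbers.

Request:
play_rows:
  rows:
    - [[0.05,-1,0,0,1],[0.05,-1,0,0,1],[0.05,-1,0,0,1],[0.05,-1,0,0,1],[0.05,-1,0,0,1],[0.05,-1,0,0,1],[0.05,-1,0,0,1],[0.05,-1,0.4,0,1]]

```text
time: 25.8
position: [0.4382, 0.0443, 0.1433]
eef_rot: [0.0, -0.0, 1.0, 0.0]
force: [0.5, 0.1, -1.0]
finger_gap: 0.0858
grasp_force: 0.0
```

Request:
play_rows:
  rows:
    - [[0,-1,0.4,0,1],[0,-0.6,0,0,1],[0,0,0,0,1],[0,0,0,0,1],[0,0,0,0,1],[0,0,0,0,1]]

```text
time: 26.4
position: [0.4382, 0.0062, 0.1333]
eef_rot: [-0.0, -0.001, 1.0, -0.0]
force: [0.7, 0.1, -0.8]
finger_gap: 0.0855
grasp_force: 0.0
```

```bash
python3 - <<'E'
from h import *
s,r=snap("w_lid"); im=r["color"]
h,S,v=cv2.split(cv2.cvtColor(im,cv2.COLOR_RGB2HSV)); m=(((h>100)&(h<130)&(S>130)&(v>30))*255).astype(np.uint8)
for st,c in blobs(m,300): print(st,c)
print(edges(r,s,m,(321,235),.032,.0265),circ(r,s,m,(321,235),.032))
E
```

```text
t 26.4 pos [0.4382 0.0062 0.1333] yaw [-3.141 -0.    -3.14 ] gap 0.0855 F [ 0.7   0.11 -0.84]
[278, 196, 75, 79, 4634] [315.2, 235.3]
[335, 320, 43, 47, 1643] [355.3, 343.3]
{'x_far': np.float64(0.43312866855895554), 'x_near': np.float64(0.43637074741305004), 'y': np.float64(0.0038156268254407356), 'wy': np.float64(0.051105505740160616)} (array([0.4317, 0.0037]), np.float64(54.2), np.float64(1.02), array([318., 234.]))
```

The large lid is at (315,235), 51–53 mm wide, at (0.435, 0.004). That agrees with the top view. The small one is at (355,343). Grip the large one.

Request:
play_rows:
  rows:
    - [[0.12,-0.09,0.8,0,1],[0,0,0.9,0,1],[0,0,0.9,0,1],[0,0,0.9,0,1],[0,0,0.8,0,1],[0,0,0.5,0,1],[0,0,0.15,0,1],[0,0,0,0,1]]

```text
time: 27.25
position: [0.435, 0.0031, 0.0095]
eef_rot: [-0.0, -0.0, 1.0, -0.0]
force: [0.3, 0.7, -0.0]
finger_gap: 0.0855
grasp_force: 0.0
```

Request:
play_rows:
  rows:
    - [[0,0,0,0,0.5],[0,0,0,0,0.4],[0,0,0,0,0.4],[0,0,0,0,0.4],[0,0,0,0,0.4]]

```text
time: 27.75
position: [0.4357, 0.0033, 0.0106]
eef_rot: [0.001, -0.0, 1.0, 0.001]
force: [-3.8, -0.6, 9.6]
finger_gap: 0.0518
grasp_force: 29.5
```

Request:
play_rows:
  rows:
    - [[0,0,-0.5,0,0.4],[0,0,-1,0,0.4],[0,0,-1,0,0.4],[0,0,-1,0,0.4],[0,0,-1,0,0.4],[0,0,-1,0,0.4],[0,0,0,0,0.4]]

```text
time: 28.45
position: [0.4371, 0.0031, 0.1509]
eef_rot: [0.003, 0.0, 1.0, 0.001]
force: [2.3, 0.1, -0.5]
finger_gap: 0.0513
grasp_force: 31.8
```

Request:
play_rows:
  rows:
    - [[-0.05,0.6,0,0,0.4],[-0.05,1,0,0,0.4],[-0.05,1,0,0,0.4],[-0.05,1,0,0,0.4],[-0.05,1,0,0,0.4],[-0.05,1,0,0,0.4],[-0.05,1,0,0,0.4],[-0.05,1,0,0,0.4]]

```text
time: 29.25
position: [0.444, 0.1947, 0.146]
eef_rot: [-0.001, -0.0, 1.0, -0.001]
force: [0.7, -0.3, -0.9]
finger_gap: 0.0517
grasp_force: 31.7
```

Request:
play_rows:
  rows:
    - [[-0.05,1,0,0,0.4],[-0.05,0.7,0,0,0.4],[0,0.34,0,0,0.4],[0,0,0,0,0.4],[0,0,0,0,0.4],[0,0,0,0,0.4],[0,0,0,0,0.4]]

```text
time: 29.95
position: [0.4478, 0.2432, 0.1472]
eef_rot: [0.0, 0.001, 1.0, 0.0]
force: [-0.1, -0.8, -0.4]
finger_gap: 0.0516
grasp_force: 31.7
```

```bash
python3 - <<'E'
from h import *
s,r=snap("w_lcarry"); im=r["color"]; p=s["position"]; b=p[2]-.0106
h,S,v=cv2.split(cv2.cvtColor(im,cv2.COLOR_RGB2HSV)); m=(((h>100)&(h<130)&(S>130)&(v>30))*255).astype(np.uint8)
for st,c in blobs(m,300): print(st,c)
print("lid",edges(r,s,m,(318,330),b+.032,.0265,b),circ(r,s,m,(318,330),b+.032))
m=(((h>4)&(h<22)&(S>150)&(v>40))*255).astype(np.uint8); roi=np.zeros_like(m); roi[150:330,230:410]=255; m&=roi
print("tier",blobs(m),edges(r,s,m,(320,240),.040,.0265,.010))
E
```

```text
t 29.95 pos [0.4478 0.2432 0.1472] yaw [3.141 0.    3.14 ] gap 0.0516 F [-0.06 -0.83 -0.45]
[252, 255, 132, 136, 14087] [317.4, 323.7]
[89, 297, 39, 41, 1184] [108.2, 317.1]
lid {'x_far': np.float64(0.44336285890756744), 'x_near': np.float64(0.4479363329912663), 'y': np.float64(0.24249364599798012), 'wy': np.float64(0.050323446547171274)} (array([0.4402, 0.2426]), np.float64(55.9), np.float64(1.88), array([316., 332.]))
tier [([282, 197, 75, 65, 2435], [319.0, 224.2])] {'x_far': np.float64(0.43519603528252954), 'x_near': np.float64(0.4475509464711539), 'y': np.float64(0.24371124261267213), 'wy': np.float64(0.052277834568313586)}
```

The lid lines up in x and sits 1.2 mm short in y. Lower it.

Request:
play_rows:
  rows:
    - [[0,0.04,0.5,0,0.4],[0,0,1,0,0.4],[0,0,0.8,0,0.4],[0,0,0.5,0,0.4],[0,0,0.3,0,0.4],[0,0,0.3,0,0.4],[0,0,0.2,0,0.4],[0,0,0,0,0.4]]

```text
time: 30.8
position: [0.4475, 0.245, 0.0568]
eef_rot: [-0.0, -0.0, 1.0, -0.0]
force: [-0.0, -0.5, -0.6]
finger_gap: 0.0518
grasp_force: 31.7
```

Request:
play_rows:
  rows:
    - [[0,0,0.1,0,0.4],[0,0,0.1,0,0.4],[0,0,0.08,0,0.4],[0,0,0,0,0.4]]

```text
time: 31.2
position: [0.4478, 0.2453, 0.0507]
eef_rot: [0.0, -0.0, 1.0, 0.0]
force: [-2.5, -1.3, 6.3]
finger_gap: 0.0518
grasp_force: 32.3
```

The edge is at 40.1 mm with 6 N, so the lid is home. Release, rise and verify numerically.

Request:
play_rows:
  rows:
    - [[0,0,-0.08,0,0.6],[0,0,0,0,0.8],[0,0,0,0,1],[0,0,0,0,1],[0,0,-1,0,1],[0,0,-1,0,1],[0,0,-1,0,1],[0,0,-1,0,1]]

```text
time: 32.0
position: [0.4474, 0.2449, 0.153]
eef_rot: [-0.0, -0.0, 1.0, -0.0]
force: [0.5, 0.4, 0.4]
finger_gap: 0.0854
grasp_force: 0.0
```

Request:
play_rows:
  rows:
    - [[0,0,-1,0,1],[0,0,-1,0,1],[0,0,0,0,1],[0,0,0,0,1],[0,0,0,0,1],[0,0,0,0,1]]

```text
time: 32.6
position: [0.4471, 0.2448, 0.201]
eef_rot: [-0.001, -0.0, 1.0, -0.001]
force: [0.0, 0.2, 0.3]
finger_gap: 0.086
grasp_force: 0.0
```

```bash
python3 - <<'E'
from h import *
s,r=snap("w_ldone"); im=r["color"]
h,S,v=cv2.split(cv2.cvtColor(im,cv2.COLOR_RGB2HSV)); roi=np.zeros_like(h); roi[140:340,220:420]=255
mb=(((h>100)&(h<130)&(S>130)&(v>30))*255).astype(np.uint8)&roi
mo=(((h>4)&(h<22)&(S>150)&(v>40))*255).astype(np.uint8)&roi
print(blobs(mb),blobs(mo))
print("lid",edges(r,s,mb,(320,250),.072,.0265,.040)); print("lid+tier",edges(r,s,cv2.morphologyEx(mb|mo,cv2.MORPH_CLOSE,np.ones((5,5),np.uint8)),(320,250),.072,.0265,.010))
# boundary lid/tier and tier/base on centre column, against the seated heights
c=319; yb=np.where(mb[:,c])[0]; yo=np.where(mo[:,c])[0]; print("rows blue",yb.min(),yb.max(),"orange",yo.min(),yo.max())
for z in (.037,.040,.043): print(z,cast(r,(c,yb.min()),z,s)[0].round(4)+.0265)
# top view: bystanders
t=__import__("workcell").imaging.read_camera("top"); import pickle
o=pickle.load(open("first.pkl","rb"))[1]["top"]["color"]; d=cv2.absdiff(t["color"],o).max(2)
for n,(u,v) in dict(cream=(211,205),red=(280,187),block=(340,204)).items(): print(n,d[v-14:v+14,u-14:u+14].max(),d[v-14:v+14,u-14:u+14].mean().round(1))
E
```

```text
t 32.6 pos [0.4471 0.2448 0.201 ] yaw [-3.140e+00 -1.000e-03 -3.141e+00] gap 0.086 F [0.03 0.2  0.26]
[([285, 194, 67, 71, 3760], [318.2, 228.9])] [([288, 186, 58, 27, 294], [314.6, 193.8])]
lid {'x_far': np.float64(0.4451956054189112), 'x_near': np.float64(0.44884602774637067), 'y': np.float64(0.24442021221843907), 'wy': np.float64(0.050456599663814106)}
lid+tier {'x_far': np.float64(0.4451956054189112), 'x_near': np.float64(0.4471624399829943), 'y': np.float64(0.24442021221843907), 'wy': np.float64(0.050456599663814106)}
rows blue 194 264 orange 187 191
0.037 0.4494
0.04 0.4489
0.043 0.44830000000000003
cream 13 9.9
red 12 9.5
block 13 10.3
```

The lid is within about 1.5 mm of the tier axis, the seated heights match, and the bystanders have not moved. I'll hand it in.

```bash
python3 -c "
from workcell import ctrl
print(ctrl.close_job())"
```

```text
the job is handed in; nothing more can be done
None
```

The carrier is packed (base, green mount, orange tier, black mount, blue lid) and handed in at about 33 s; every part measured seated and within about 2.5 mm of the axis below, and the bystanders did not move; the hand-in returned no verdict.

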